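Put the hair pieces back in the silver vanity tray

TASK

Put the three hair pieces away in the silver tray, each lying flat inside the rim of its own dish and pointing along it, the right way up as it lies now: the two-pronged wooden hair fork in the longest dish, the arched black barrette in the middle-length dish and the black claw clip in the shortest. Leave the look-alikes, the one-stemmed wooden spatula and the straight nail buffer, where they lie, and do not disturb the scalp massager or the tumbler.

Things in the scene. Friction and masses are not known exactly. Their poses are not given: they have to be found in the camera images.
- hair_fork: Loose wooden hair fork lying flat, 120 long (x) x 28 wide (y) x 14 mm thick, about 30 g. Origin: centre of its outline on the underside. Round head (28 mm) at +x; from it two parallel prongs run to the -x end, each 8 mm wide, outer faces 28 mm apart, 12 mm open gap between: pinch across y at the origin.
- barrette: Loose arched black barrette lying flat, arch up, with rounded ends: 80 long (x) x 22 wide (y) at the middle, narrowing to 14 mm at the ends, 16 mm high, about 30 g. Origin: centre of the underside. Hollow under the arch: the middle is a 22 mm wide, 32 mm long plate from 9 to 16 mm above the underside; below it runs only an 8 mm wide, 3 mm thick steel bar.
- claw_clip: Loose black hair claw clip standing on its teeth, jaws shut: 60 long (x) x 30 wide (y), jaws' flat outer sides reach from the underside to 30 mm high, two finger tabs above (26 mm long, within the 30 mm width) end about 44 mm high; about 35 g. Origin: centre of the underside.
- long_dish: The longest of three fixed shallow steel dishes side by side (72 mm apart, shuffled order) on one silver tray, told apart by length. Outside 156 (x) x 56 (y) x 7 mm high, inside 150 x 50 mm. Origin: centre of its underside, 4 mm above the vanity top; inner floor 3 mm above the origin, rim 4 mm above that floor and 3 mm thick. x axis along its length.
- middle_dish: The middle-length of three fixed shallow steel dishes side by side (72 mm apart, shuffled order) on one silver tray, told apart by length. Outside 116 (x) x 56 (y) x 7 mm high, inside 110 x 50 mm. Origin: centre of its underside, 4 mm above the vanity top; inner floor 3 mm above the origin, rim 4 mm above that floor and 3 mm thick. x axis along its length.
- short_dish: The shortest of three fixed shallow steel dishes side by side (72 mm apart, shuffled order) on one silver tray, told apart by length. Outside 84 (x) x 56 (y) x 7 mm high, inside 78 x 50 mm. Origin: centre of its underside, 4 mm above the vanity top; inner floor 3 mm above the origin, rim 4 mm above that floor and 3 mm thick. x axis along its length.
- spatula: Look-alike to leave: loose wooden cream spatula, 120 long (x) x 14 mm thick, one single 11 mm wide stem and a 28 mm round head at +x, same wood as the hair fork. Origin: centre of its outline on the underside.
- nail_buffer: Look-alike to leave: loose nail buffer, a straight solid bar with square ends, 80 (x) x 22 (y) x 16 mm, black core with grey faces. Origin: centre of the underside.
- massager: Bystander to leave: round grey silicone scalp massager, 74 mm across, nubs down, with a mushroom knob on top, 44 mm high. Origin: centre of the underside.
- tumbler: Bystander to leave: upright frosted glass tumbler, 72 mm across, 95 mm high, beyond the other things. Origin: centre of the underside.
Not all that is in view belongs to the job. Leave any blue or white look-alike of the claw_clip alone.

How it is judged:
At the end, for the whole second after the job is handed in: Fork in the longest dish, barrette in the middle one, clip in the shortest: each on the dish floor, centred within 16 mm along and 14 mm across, aligned within 0.25 rad, upright within 0.08 rad, at rest. Look-alikes, massager and tumbler within 20 mm of their start; tumbler upright within 0.15 rad (x of hair_fork in the frame of long_dish between -0.016 and 0.016 m and y of hair_fork in the frame of long_dish between -0.014 and 0.014 m and z of hair_fork in the frame of long_dish between 0 and 0.0065 m and angle between the x axis of hair_fork and the x axis of long_dish, either way round below 0.25 rad and angle between each of hair_fork, barrette, claw_clip's own z axis and vertical below 0.08 rad and linear speed of each of hair_fork, barrette, claw_clip below 0.01 m/s and angular speed of each of hair_fork, barrette, claw_clip below 0.1 rad/s and x of barrette in the frame of middle_dish between -0.016 and 0.016 m and y of barrette in the frame of middle_dish between -0.014 and 0.014 m and z of barrette in the frame of middle_dish between 0 and 0.0065 m and angle between the x axis of barrette and the x axis of middle_dish, either way round below 0.25 rad and x of claw_clip in the frame of short_dish between -0.016 and 0.016 m and y of claw_clip in the frame of short_dish between -0.014 and 0.014 m and z of claw_clip in the frame of short_dish between 0 and 0.0065 m and angle between the x axis of claw_clip and the x axis of short_dish, either way round below 0.25 rad and distance of each of spatula, nail_buffer, massager, tumbler from where it was at the start of the episode below 0.02 m and angle between tumbler's own z axis and vertical below 0.15 rad); the robot touches nothing.
It fails at once if the spatula is pushed or carried more than 20 mm from its place (distance of spatula from where it was at the start of the episode above 0.02 m).
It fails at once if the nail buffer is pushed or carried more than 20 mm from its place (distance of nail_buffer from where it was at the start of the episode above 0.02 m).
It fails at once if the scalp massager is pushed or carried more than 20 mm from its place (distance of massager from where it was at the start of the episode above 0.02 m).
It fails at once if the tumbler is pushed or carried more than 20 mm from its place (distance of tumbler from where it was at the start of the episode above 0.02 m).
It fails at once if the tumbler is tipped (angle between tumbler's own z axis and vertical above 0.3 rad).
It also fails if it takes over 93 s, if anything falls off the work surface, if the arm or the gripper's body presses on something with over 40 N, if the wrist force passes 120 N, or if a joint passes its speed limit or range.

ROBOT

A 7-joint arm with a two-finger parallel gripper is mounted at the origin on the work surface. World frame = base frame: x ahead of the robot, y to its left, z up, the work surface at z = 0. Lengths are in m, angles in rad, forces in N, time in s.
With the tool pointing down it reaches from about 0.425 to 0.875 m from the base axis. Payload 8.4 kg.
Tool frame: the origin (TCP) lies midway between the tips of the shut fingers; the grasp point (between the pads) lies 19 mm behind it; z points along the fingers, y is the line along which they close (so a half turn about z gives the same grasp; the last joint's range is limited). The gripper opens to 85 mm and grips with 20 to 120 N. Pads are 22 mm wide; open, the fingers measure 114 mm over their backs; the gripper's body (76 mm by 85 mm) begins 54 mm behind the grasp point. The pads swing forward as they close: fully open they stand 13 mm farther back than shut.
Start: joints at [-1.248, 0.333, 0.04, 1.465, -0.013, 1.343, -0.059], TCP at [0.266, 0.593, 0.208] pointing down, gripper open.
Joint ranges: [-2.58, 2.58], [-0.38, 2.09], [-1.3, 1.39], [0.25, 2.4], [-1.5, 4.64], [0.08, 2.09], [-2.65, 2.65]. Speed limits (rad/s): [2.22, 2.22, 2.79, 2.79, 3.14, 3.14, 3.14].

INTERFACE

Orientations are given as a unit quaternion [x, y, z, w].
In Python, from plant import observe, grab_frame, calibration, finish_job gives the robot as it stands.
- The arm moves only by the tool drive_tool, never from a script. Its argument "plan" is a list of rows, each an object with "slide": the shift along the world's x, y, z in mm, a list of three; "roll": the turn about the world's z in degrees. A call has 1 to 12 rows; each row is the pose to reach, as a shift and turn from the pose commanded when the call began; what a row does not reach only later rows make up. A row lasts 1/10 s, in which the tool goes at most 50 mm and 8.59 degrees, less where a joint would pass 70% of its speed; a pose out of reach is approached as far as the arm can. A call with a gripper value outside its range is refused whole. "fingers" is the opening, from -1 (shut) to 1 (fully open), set as the call begins (left out, the last holds). The fingers move at their own pace and stop on an object; "newtons" is the grip in N (left out, the last holds). Time passes only in rows, so rows that repeat a pose let the fingers close. It gives the time, the measured TCP pose, the force, the opening and the grip force at its end, in the units of the state.
- observe(): the state, without advancing time (a new reading comes with each control period).
- grab_frame(name): name is "side" or "top"; returns the picture (480x640x3 uint8, red, green, blue); there is no depth.
- calibration(name): a dict with "mtx" (3x3 intrinsics, pixels), "distortion" ([k1, k2, p1, p2, k3] as OpenCV has them; the pictures are not rectified), "pose" (4x4, takes a point from camera to world coordinates). Camera axes: x right, y down, z forward; pixel columns grow to the right and rows downward; lengths in m; the calibration is good to about 2 mm. A picture is of the moment at which its call begins. calibration takes no time and is no camera call.
- finish_job(): hands the job in; it is judged then, once.
The state is a dict: "t": time; "qpos": joint angles; "joint_vel": joint speeds; "effort": joint torques, N m; "tool_pos": TCP position; "tool_rot": TCP orientation; "wrist_force": force on the tool from outside, world axes, zero at the start; "torque": the same for the moment, N m; "grip_width": finger opening in m; "gripper_force": force on a finger pad.
Only numpy, scipy, OpenCV 4.12 (cv2) and the standard library are available. Lean on these libraries where they do the work, as an engineer would, in place of code of your own. Each camera call takes 0.05 s, during which the arm holds its last target. There are 200 camera calls.

## Working session

There is one attempt and no reset: what is moved stays moved. The work goes in short steps, Python scripts to look and compute and a tool call to move; the robot and the scene stay as the last step left them, time stands still between calls to the robot, and variables do not carry over. Pictures are saved under pics/ and viewed, at most 17 in all, crops included, and the job is handed in when it is done.

Besides the shell and the picture viewer there is one more tool, called as name([rows], argument=value, ...), one row to a line, values as JSON. drive_tool: Moves the arm, as the interface text tells. Its arguments: {"type":"object","properties":{"plan":{"type":"array"},"fingers":{"type":"number"},"newtons":{"type":"number"}},"required":["plan"]}

```bash
mkdir -p pics; cat > h.py <<'E'
import numpy as np, cv2
from plant import observe, grab_frame, calibration, finish_job
def snap(n,f):
    im=grab_frame(n); cv2.imwrite('pics/'+f,im[:,:,::-1]); return im
def w(name,pts,z):
    c=calibration(name);K=np.array(c['mtx'],float);d=np.array(c['distortion'],float);T=np.array(c['pose'],float)
    p=cv2.undistortPoints(np.array(pts,float).reshape(-1,1,2),K,d)[:,0]
    r=np.c_[p,np.ones(len(p))]@T[:3,:3].T; o=T[:3,3]
    z=np.broadcast_to(z,len(p))
    return o+r*((z-o[2])/r[:,2])[:,None]
def crop(src,f,x0,y0,x1,y1,s):
    im=cv2.imread('pics/'+src)[y0:y1,x0:x1]
    cv2.imwrite('pics/'+f,cv2.resize(im,None,fx=s,fy=s,interpolation=cv2.INTER_CUBIC))
E
python3 - <<'E'
from h import *
snap('top','t0.png');snap('side','s0.png')
for n in('top','side'):print(np.round(calibration(n)['pose'],3),np.round(calibration(n)['mtx'],1))
print({k:np.round(v,3) for k,v in observe().items()})
E
```

```text
[[-0.004 -0.99   0.139  0.395]
 [-1.     0.006  0.014 -0.066]
 [-0.014 -0.139 -0.99   1.173]
 [ 0.     0.     0.     1.   ]] [[489.3   0.  315. ]
 [  0.  489.3 234.7]
 [  0.    0.    1. ]]
[[ 0.909 -0.266  0.32   0.234]
 [-0.416 -0.587  0.695 -0.761]
 [ 0.003 -0.765 -0.644  0.701]
 [ 0.     0.     0.     1.   ]] [[491.6   0.  316.7]
 [  0.  491.6 231.9]
 [  0.    0.    1. ]]
{'t': np.float64(0.1), 'qpos': array([-1.248,  0.334,  0.04 ,  1.466, -0.013,  1.343, -0.058]), 'joint_vel': array([-0.001, -0.001, -0.   , -0.003,  0.   , -0.001,  0.   ]), 'effort': array([ 5.0000e-03, -6.6002e+01,  1.3720e+00, -4.0647e+01,  1.7000e-02,
        9.0000e-03, -0.0000e+00]), 'tool_pos': array([0.266, 0.593, 0.207]), 'tool_rot': array([ 0.209,  0.978, -0.001, -0.   ]), 'wrist_force': array([0.672, 0.712, 0.684]), 'torque': array([-0.005,  0.021, -0.021]), 'gripper_force': np.float64(0.0), 'grip_width': np.float64(0.085)}
```

View pics/t0.png

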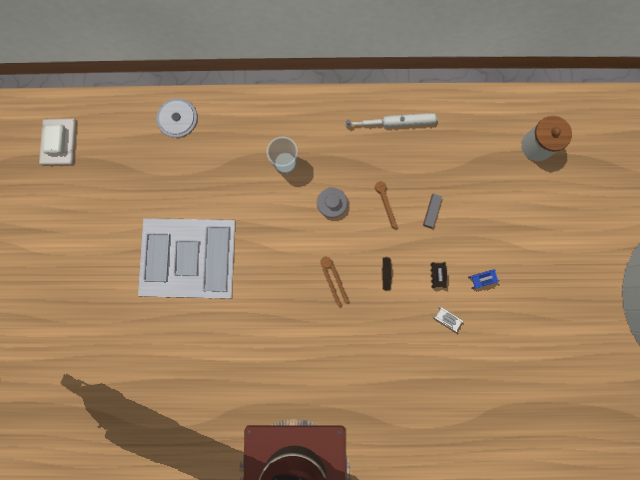

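View pics/s0.png

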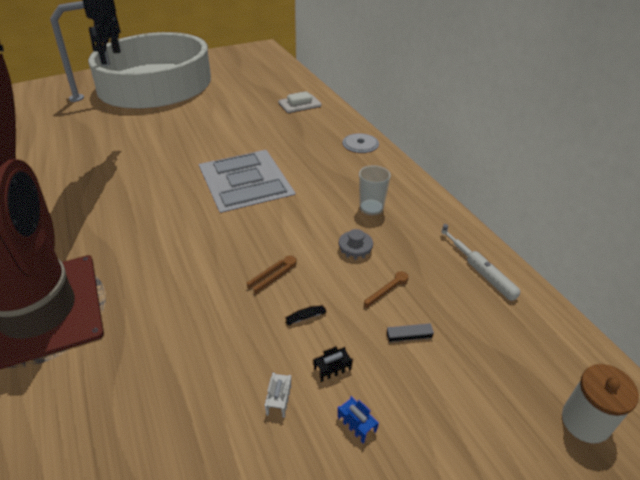

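The top view shows the tray at about (187,258) with the long dish on the right, fork (335,282), barrette (387,274), clip (439,276), and the blue and white decoys to the right of the clip. I'll enlarge these.

```bash
python3 - <<'E'
from h import *
crop('t0.png','t0a.png',130,210,240,305,7)
crop('t0.png','t0b.png',310,250,460,310,5)
E
```

```text
(no output)
```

View pics/t0a.png

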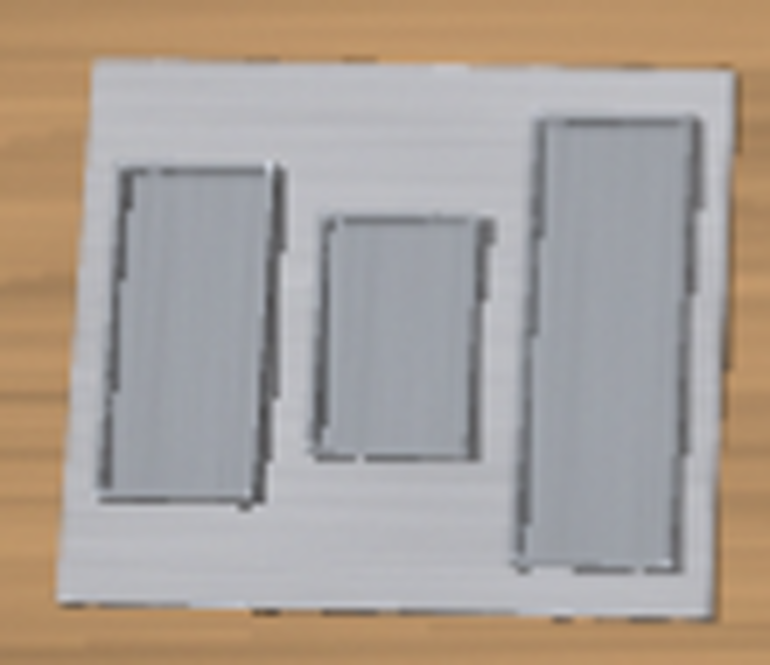

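View pics/t0b.png

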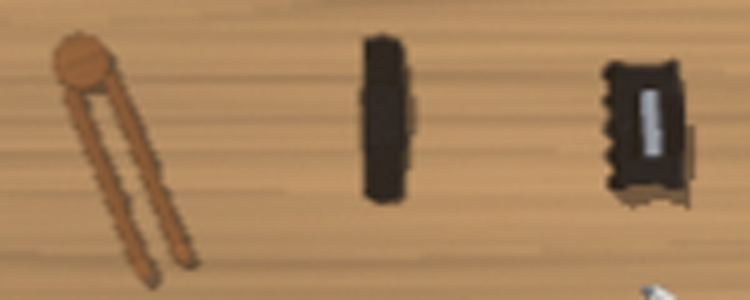

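```bash
cat > m.py <<'E'
from h import *
def f(p,s,o): return (np.array(p,float)+.5)/s-.5+np.array(o)
def rep(n,P,ax):  # ax: head,tail
    v=ax[0]-ax[1]; print(n,np.round(P*1000,1),'yaw',round(np.degrees(np.arctan2(v[1],v[0])),1),'len',round(np.linalg.norm(v)*1000,1))
for n,c in dict(long=[(540,122),(698,120),(680,570),(522,565)],mid=[(125,170),(278,170),(260,502),(103,496)],short=[(325,218),(488,220),(473,458),(316,456)]).items():
    q=w('top',f(c,7,(130,210)),.011); rep(n,q.mean(0),((q[0]+q[1])/2,(q[2]+q[3])/2))
q=w('top',f([(81,61),(172,277)],5,(310,250)),[.014,.012]); d=(q[0]-q[1])/np.linalg.norm(q[0]-q[1]); rep('fork',(q[0]-d*.046+q[1]+d*.06)/2,q)
q=w('top',f([(384,35),(384,203)],5,(310,250)),.006); rep('barr',q.mean(0),q)
q=w('top',f([(385,120)],5,(310,250)),.016); print(q)
q=w('top',f([(648,62),(648,190)],5,(310,250)),.03); rep('clip',q.mean(0),q)
q=w('top',f([(649,90),(653,156)],5,(310,250)),.044); rep('tab',q.mean(0),q)
E
python3 m.py; python3 -c "
from h import *
crop('s0.png','s0b.png',240,245,365,385,4)"
```

```text
long [502.5 185.7  11. ] yaw -1.0 len 153.1
mid [506.2 330.3  11. ] yaw -1.2 len 113.3
short [504.5 257.9  11. ] yaw -1.1 len 81.8
fork [448.6 -93.6  13.1] yaw 22.5 len 110.2
barr [ 465.4 -219.3    6. ] yaw -1.3 len 79.9
[[ 0.4641687  -0.21842506  0.016     ]]
clip [ 459.9 -339.    30. ] yaw -2.2 len 59.6
tab [ 460.4 -337.1   44. ] yaw 1.3 len 30.4
```

View pics/s0b.png

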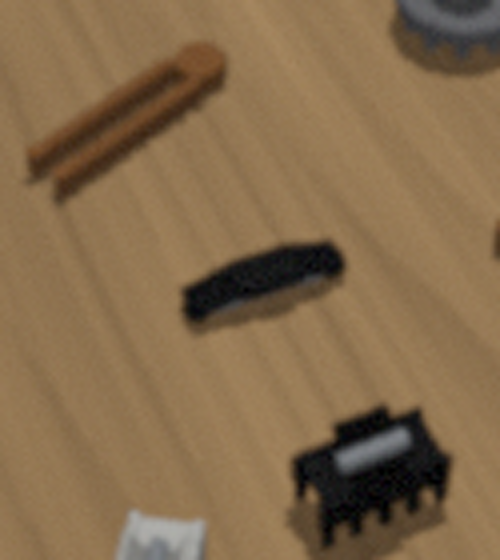

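Dish lengths (153/113/82 mm) match long, middle and short, so the measurements are consistent. The side crop shows the fork with its head to the upper right, the barrette arch up and the clip standing on its teeth. I'll take the fork first, going by way of (480, 250).

drive_tool([
  {"slide": [214,-343,0],"roll": 47},
  {"slide": [214,-343,0],"roll": 47},
  {"slide": [214,-343,0],"roll": 47},
  {"slide": [214,-343,0],"roll": 47},
  {"slide": [214,-343,0],"roll": 47},
  {"slide": [214,-343,0],"roll": 47},
  {"slide": [214,-343,0],"roll": 47},
  {"slide": [214,-343,0],"roll": 47},
  {"slide": [214,-343,0],"roll": 47},
  {"slide": [214,-343,0],"roll": 47},
  {"slide": [214,-343,0],"roll": 47},
], fingers=0.4, newtons=60)

```text
t: 1.2
tool_pos: [0.4793, 0.2511, 0.2079]
tool_rot: [-0.198, 0.98, 0.0, -0.0]
wrist_force: [-0.0, 0.8, 0.4]
grip_width: 0.0596
gripper_force: 0.0
```

drive_tool([
  {"slide": [-31,-344,-100],"roll": 0},
  {"slide": [-31,-344,-100],"roll": 0},
  {"slide": [-31,-344,-100],"roll": 0},
  {"slide": [-31,-344,-100],"roll": 0},
  {"slide": [-31,-344,-100],"roll": 0},
  {"slide": [-31,-344,-100],"roll": 0},
  {"slide": [-31,-344,-100],"roll": 0},
  {"slide": [-31,-344,-100],"roll": 0},
  {"slide": [-31,-344,-100],"roll": 0},
  {"slide": [-31,-344,-100],"roll": 0},
])

```text
t: 2.2
tool_pos: [0.4497, -0.0917, 0.1084]
tool_rot: [-0.199, 0.98, 0.0, 0.0]
wrist_force: [-0.2, -0.2, -0.5]
grip_width: 0.0594
gripper_force: 0.0
```

```bash
python3 - <<'E'
from h import *
print(observe()['tool_pos'],observe()['joint_vel'].round(2))
snap('top','t1.png');snap('side','s1.png');crop('s1.png','s1b.png',200,160,340,310,4)
E
```

```text
[ 0.44973734 -0.09168371  0.10842063] [-0.01 -0.   -0.01 -0.    0.    0.    0.  ]
```

View pics/s1b.png

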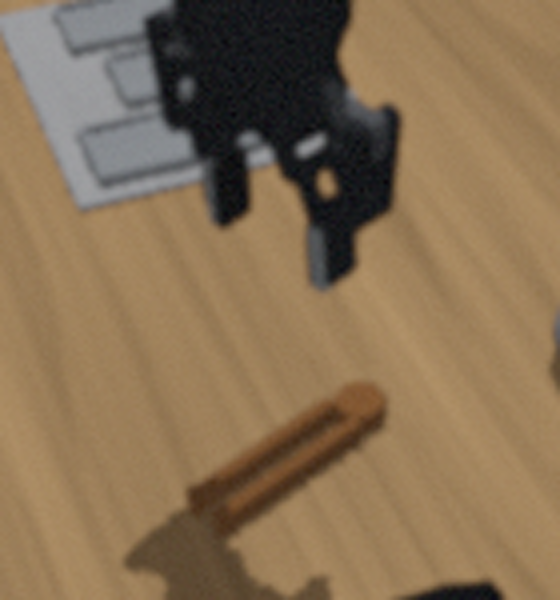

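The gripper hangs above the fork with its fingers on either side of its axis. Going down and closing.

drive_tool([
  {"slide": [0,-1,-40],"roll": 0},
  {"slide": [0,-1,-75],"roll": 0},
  {"slide": [0,-1,-92],"roll": 0},
  {"slide": [0,-1,-102],"roll": 0},
  {"slide": [0,-1,-102],"roll": 0},
  {"slide": [0,-1,-102],"roll": 0},
])

```text
t: 2.9
tool_pos: [0.4499, -0.0945, 0.007]
tool_rot: [-0.198, 0.98, -0.0, 0.0]
wrist_force: [0.4, -0.4, 0.3]
grip_width: 0.0599
gripper_force: 0.0
```

drive_tool([
  {"slide": [0,0,0],"roll": 0},
  {"slide": [0,0,0],"roll": 0},
  {"slide": [0,0,0],"roll": 0},
  {"slide": [0,0,0],"roll": 0},
  {"slide": [0,0,0],"roll": 0},
  {"slide": [0,0,0],"roll": 0},
  {"slide": [0,0,0],"roll": 0},
], fingers=-1)

```text
t: 3.6
tool_pos: [0.4491, -0.095, 0.0062]
tool_rot: [-0.198, 0.98, -0.0, -0.0]
wrist_force: [-0.1, 0.1, 0.6]
grip_width: -0.0001
gripper_force: 0.0
```

```bash
python3 - <<'E'
from h import *
snap('top','t2.png');snap('side','s2.png')
a=cv2.imread('pics/s2.png')[170:320,200:340];b=cv2.imread('pics/t2.png')[240:340,280:420]
a=cv2.resize(a,(420,450),interpolation=2);b=cv2.resize(b,(378,270),interpolation=2)
c=np.zeros((450,800,3),np.uint8);c[:,:420]=a;c[:270,421:799]=b;cv2.imwrite('pics/c2.png',c)
E
```

```text
(no output)
```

View pics/c2.png

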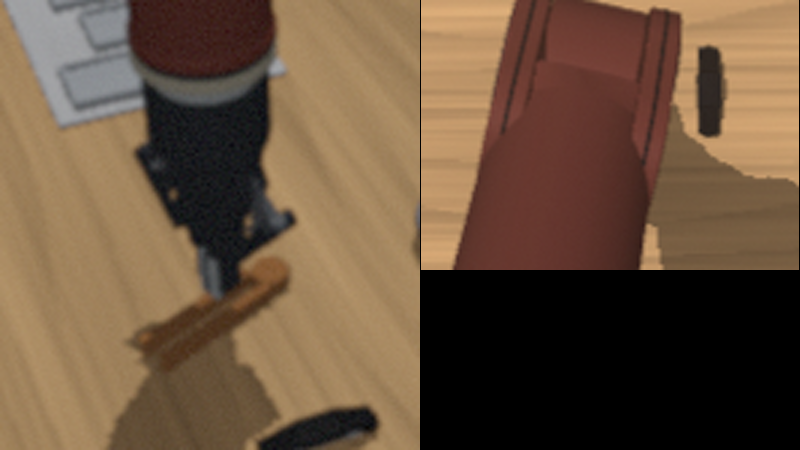

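```bash
cat >> h.py <<'E'
def proj(name,P):
    c=calibration(name);T=np.linalg.inv(np.array(c['pose'],float))
    return cv2.projectPoints(np.array(P,float).reshape(-1,1,3),cv2.Rodrigues(T[:3,:3])[0],T[:3,3],np.array(c['mtx'],float),np.array(c['distortion'],float))[0][:,0]
E
python3 - <<'E'
from h import *
o=observe();print(o['tool_pos'],o['grip_width'],o['effort'].round(1))
P=[o['tool_pos'],[.4486,-.0936,.014]]
p=proj('side',P);print((p-[200,170])*3)
# fork from original side image
q=w('side',(np.array([(200,55),(45,180)])/4+[240,245]),.012);print(q)
crop('s2.png','s2b.png',235,235,305,305,8)
E
```

```text
[ 0.44909389 -0.09502549  0.00619269] -0.00023287947266069047 [  0.  -38.2   3.4 -30.8   0.    0.   -0. ]
[[224.13262307 311.4696541 ]
 [222.0422751  301.92946088]]
[[ 0.49132096 -0.07277142  0.012     ]
 [ 0.39072487 -0.12301879  0.012     ]]
```

View pics/s2b.png

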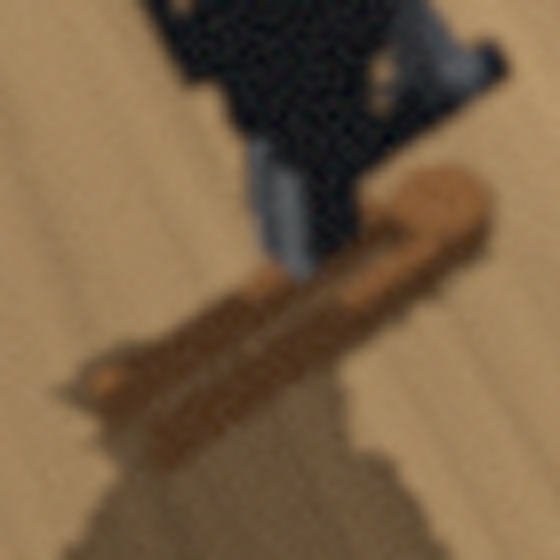

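```bash
python3 - <<'E'
from h import *
for z in (.108,.112,.116,.120,.124):
  print(z,proj('side',[[.4613,-.1194,z],[.4381,-.064,z]]).round(1).tolist())
print('want 280.5,232 / 255.5,216.2')
for z in (.006,.010,.014,.018):print(z,proj('side',[[.4491,-.095,z]]).round(1).tolist())
print('want 272.5,269.8')
E
```

```text
0.108 [[282.8, 241.0], [260.7, 226.8]]
0.112 [[282.7, 239.4], [260.5, 225.2]]
0.116 [[282.6, 237.7], [260.4, 223.6]]
0.12 [[282.5, 236.1], [260.2, 221.9]]
0.124 [[282.4, 234.4], [260.1, 220.3]]
want 280.5,232 / 255.5,216.2
0.006 [[274.7, 273.9]]
0.01 [[274.6, 272.5]]
0.014 [[274.5, 271.0]]
0.018 [[274.4, 269.6]]
want 272.5,269.8
```

The fingers seem to be above the fork's top, over the gap; their tips look about 8 mm higher than the reported TCP. The fork hasn't moved. I'll lift, open to about 45 mm, and probe lower while watching the force.

drive_tool([
  {"slide": [0,0,15],"roll": 0},
  {"slide": [0,0,30],"roll": 0},
  {"slide": [0,0,30],"roll": 0},
])

```text
t: 4.0
tool_pos: [0.4504, -0.0951, 0.0376]
tool_rot: [-0.198, 0.98, -0.0, 0.001]
wrist_force: [0.4, 0.4, 0.5]
grip_width: 0.0001
gripper_force: 0.0
```

```bash
python3 - <<'E'
from h import *
o=observe();print(o['tool_pos'],o['grip_width'],o['tool_rot'])
snap('side','s3.png');crop('s3.png','s3b.png',225,215,315,305,6)
for z in (0,.01,.02): print(proj('side',[o['tool_pos']+[0,0,z]])*6-np.array([225,215])*6)
E
```

```text
[ 0.45039439 -0.09511344  0.03763831] 9.97027659486233e-05 [-1.97896880e-01  9.80221812e-01 -1.90546064e-04  1.40987948e-03]
[[297.00357373 283.42017366]]
[[295.36985114 260.99627386]]
[[293.71671638 238.26172969]]
```

View pics/s3b.png

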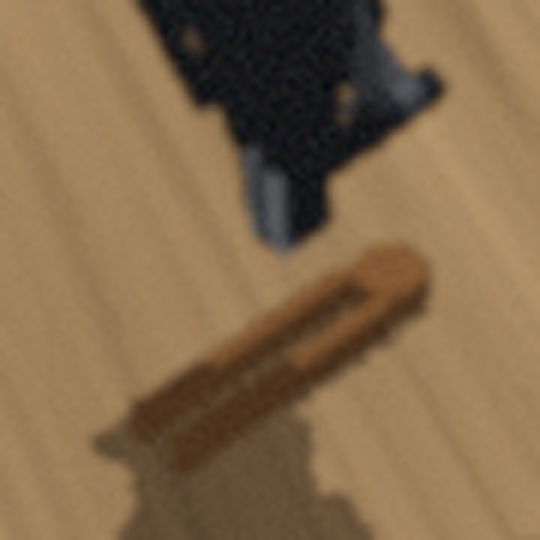

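With the fingers shut and the fork still in place, the tips end at crop (288,246), while the TCP projects to (297,283). So the tips are about 15 mm above the reported TCP. I'll probe bare table beside the fork with shut fingers to get the true offset.

drive_tool([
  {"slide": [0,-35,0],"roll": 0},
  {"slide": [0,-65,-10],"roll": 0},
  {"slide": [0,-65,-30],"roll": 0},
  {"slide": [0,-65,-33],"roll": 0},
  {"slide": [0,-65,-35],"roll": 0},
  {"slide": [0,-65,-35],"roll": 0},
  {"slide": [0,-65,-35],"roll": 0},
])

```text
t: 4.75
tool_pos: [0.4496, -0.1595, 0.0017]
tool_rot: [-0.198, 0.98, -0.0, 0.0]
wrist_force: [-0.6, 0.3, 0.4]
grip_width: 0.0003
gripper_force: 0.0
```

drive_tool([
  {"slide": [0,0,-2],"roll": 0},
  {"slide": [0,0,-3],"roll": 0},
  {"slide": [0,0,-4],"roll": 0},
  {"slide": [0,0,-4],"roll": 0},
  {"slide": [0,0,-4],"roll": 0},
])

```text
t: 5.25
tool_pos: [0.4491, -0.16, -0.0028]
tool_rot: [-0.198, 0.98, -0.0, 0.0]
wrist_force: [-0.6, -0.2, 0.5]
grip_width: -0.0002
gripper_force: 0.0
```

No contact at -3 mm, so the offset is real. Probing further.

drive_tool([
  {"slide": [0,0,-2],"roll": 0},
  {"slide": [0,0,-4],"roll": 0},
  {"slide": [0,0,-4],"roll": 0},
  {"slide": [0,0,-4],"roll": 0},
])

```text
t: 5.65
tool_pos: [0.449, -0.16, -0.0069]
tool_rot: [-0.198, 0.98, -0.0, -0.0]
wrist_force: [-0.1, -0.4, 0.2]
grip_width: 0.0
gripper_force: 0.0
```

drive_tool([
  {"slide": [0,0,-2],"roll": 0},
  {"slide": [0,0,-3],"roll": 0},
  {"slide": [0,0,-3],"roll": 0},
])

```text
t: 5.95
tool_pos: [0.449, -0.16, -0.01]
tool_rot: [-0.198, 0.98, 0.0, -0.0]
wrist_force: [1.0, 0.5, 0.4]
grip_width: -0.0001
gripper_force: 0.0
```

drive_tool([
  {"slide": [0,0,-1],"roll": 0},
  {"slide": [0,0,-2],"roll": 0},
  {"slide": [0,0,-2],"roll": 0},
])

```text
t: 6.25
tool_pos: [0.449, -0.16, -0.0119]
tool_rot: [-0.198, 0.98, 0.0, -0.0]
wrist_force: [0.8, 0.4, -0.7]
grip_width: 0.0001
gripper_force: 0.0
```

drive_tool([
  {"slide": [0,0,-1],"roll": 0},
  {"slide": [0,0,-2],"roll": 0},
  {"slide": [0,0,-2],"roll": 0},
])

```text
t: 6.55
tool_pos: [0.449, -0.16, -0.0139]
tool_rot: [-0.198, 0.98, -0.0, -0.0]
wrist_force: [-0.2, -1.0, 0.5]
grip_width: 0.0001
gripper_force: 0.0
```

drive_tool([
  {"slide": [0,0,-1],"roll": 0},
  {"slide": [0,0,-2],"roll": 0},
  {"slide": [0,0,-2],"roll": 0},
])

```text
t: 6.85
tool_pos: [0.449, -0.16, -0.0159]
tool_rot: [-0.198, 0.98, 0.0, -0.0]
wrist_force: [-0.2, -0.0, -0.6]
grip_width: 0.0
gripper_force: 0.0
```

drive_tool([
  {"slide": [0,0,-1],"roll": 0},
  {"slide": [0,0,-2],"roll": 0},
  {"slide": [0,0,-2],"roll": 0},
])

```text
t: 7.15
tool_pos: [0.449, -0.16, -0.0179]
tool_rot: [-0.198, 0.98, 0.0, -0.0]
wrist_force: [0.7, 0.3, 0.4]
grip_width: -0.0002
gripper_force: 0.0
```

drive_tool([
  {"slide": [0,0,-1],"roll": 0},
  {"slide": [0,0,-2],"roll": 0},
  {"slide": [0,0,-2],"roll": 0},
])

```text
t: 7.45
tool_pos: [0.449, -0.16, -0.0199]
tool_rot: [-0.198, 0.98, 0.0, -0.0]
wrist_force: [1.0, 0.4, 0.3]
grip_width: 0.0004
gripper_force: 0.0
```

```bash
python3 - <<'E'
from h import *
o=observe();print(o['tool_pos'],o['wrist_force'])
snap('side','s4.png');crop('s4.png','s4b.png',240,230,320,310,7)
for z in (0,.01,.02): print(proj('side',[o['tool_pos']+[0,0,z]])*7-np.array([240,230])*7)
E
```

```text
[ 0.44899229 -0.15997541 -0.01994818] [0.99607827 0.43245566 0.25355702]
[[331.52504122 525.0972205 ]]
[[330.19760396 500.87154255]]
[[328.85356379 476.29800486]]
```

View pics/s4b.png

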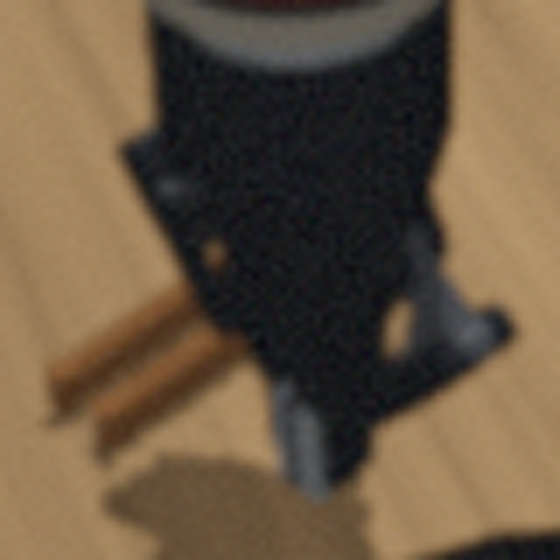

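The tips at crop (318,497) are nearly at the table, but the force still reads zero. Continuing in small steps.

drive_tool([
  {"slide": [0,0,-1],"roll": 0},
  {"slide": [0,0,-2],"roll": 0},
  {"slide": [0,0,-2],"roll": 0},
])

```text
t: 7.8
tool_pos: [0.449, -0.16, -0.0219]
tool_rot: [-0.198, 0.98, 0.0, -0.0]
wrist_force: [-0.1, 0.9, -0.9]
grip_width: 0.0002
gripper_force: 0.0
```

drive_tool([
  {"slide": [0,0,-1],"roll": 0},
  {"slide": [0,0,-2],"roll": 0},
  {"slide": [0,0,-2],"roll": 0},
])

```text
t: 8.1
tool_pos: [0.4492, -0.16, -0.023]
tool_rot: [-0.198, 0.98, 0.0, 0.0]
wrist_force: [-4.9, 1.9, 16.5]
grip_width: 0.0003
gripper_force: 8.1
```

drive_tool([
  {"slide": [0,0,-1],"roll": 0},
  {"slide": [0,0,-2],"roll": 0},
  {"slide": [0,0,-2],"roll": 0},
])

```text
t: 8.4
tool_pos: [0.4493, -0.1601, -0.0232]
tool_rot: [-0.198, 0.98, 0.001, 0.0]
wrist_force: [-18.1, 5.8, 51.6]
grip_width: -0.0003
gripper_force: 25.8
```

Contact comes at TCP z ≈ -22.5 mm, so the shut tips are at TCP + 22.5 mm. Lift, open, and go back to the fork aiming for TCP z ≈ -17.

drive_tool([
  {"slide": [0,0,25],"roll": 0},
  {"slide": [0,0,56],"roll": 0},
  {"slide": [0,33,56],"roll": 0},
  {"slide": [0,66,56],"roll": 0},
  {"slide": [0,66,56],"roll": 0},
  {"slide": [0,66,56],"roll": 0},
], fingers=0.1)

```text
t: 9.0
tool_pos: [0.4492, -0.0935, 0.0302]
tool_rot: [-0.199, 0.98, 0.0, 0.0]
wrist_force: [0.1, -1.0, 0.3]
grip_width: 0.0471
gripper_force: 0.0
```

```bash
python3 - <<'E'
from h import *
o=observe();print(o['tool_pos'],o['wrist_force'],o['grip_width'])
E
```

```text
[ 0.44918438 -0.09350442  0.030232  ] [ 0.09151011 -1.04191426  0.27963715] 0.04714317321123876
```

drive_tool([
  {"slide": [0,0,-25],"roll": 0},
  {"slide": [0,0,-40],"roll": 0},
  {"slide": [0,0,-47],"roll": 0},
  {"slide": [0,0,-47],"roll": 0},
  {"slide": [0,0,-47],"roll": 0},
])

```text
t: 9.5
tool_pos: [0.4493, -0.0947, -0.0164]
tool_rot: [-0.197, 0.98, -0.0, 0.0]
wrist_force: [-0.4, -0.4, -0.7]
grip_width: 0.0469
gripper_force: 0.0
```

drive_tool([
  {"slide": [0,0,0],"roll": 0},
  {"slide": [0,0,0],"roll": 0},
  {"slide": [0,0,0],"roll": 0},
  {"slide": [0,0,0],"roll": 0},
  {"slide": [0,0,0],"roll": 0},
], fingers=-1, newtons=50)

```text
t: 10.0
tool_pos: [0.4498, -0.0942, -0.0159]
tool_rot: [-0.198, 0.98, -0.0, 0.001]
wrist_force: [-1.9, 0.3, 5.8]
grip_width: 0.0261
gripper_force: 49.0
```

drive_tool([
  {"slide": [0,0,20],"roll": 0},
  {"slide": [0,0,50],"roll": 0},
  {"slide": [0,0,80],"roll": 0},
  {"slide": [53,280,80],"roll": -23.7},
  {"slide": [53,280,80],"roll": -23.7},
  {"slide": [53,280,80],"roll": -23.7},
  {"slide": [53,280,80],"roll": -23.7},
  {"slide": [53,280,80],"roll": -23.7},
  {"slide": [53,280,80],"roll": -23.7},
  {"slide": [53,280,80],"roll": -23.7},
  {"slide": [53,280,80],"roll": -23.7},
])

```text
t: 11.1
tool_pos: [0.5021, 0.1875, 0.0634]
tool_rot: [0.006, 1.0, -0.0, 0.0]
wrist_force: [-0.4, -0.1, -0.6]
grip_width: 0.0258
gripper_force: 49.7
```

```bash
python3 - <<'E'
from h import *
o=observe();print(o['tool_pos'],o['tool_rot'],o['wrist_force'],o['grip_width'])
snap('side','s5.png');crop('s5.png','s5b.png',190,90,310,210,5)
E
```

```text
[0.50207481 0.1874835  0.06339765] [ 5.97901317e-03  9.99982112e-01 -6.24458900e-05  1.53917844e-04] [-0.38436119 -0.14586198 -0.5563057 ] 0.025838297762420803
```

View pics/s5b.png

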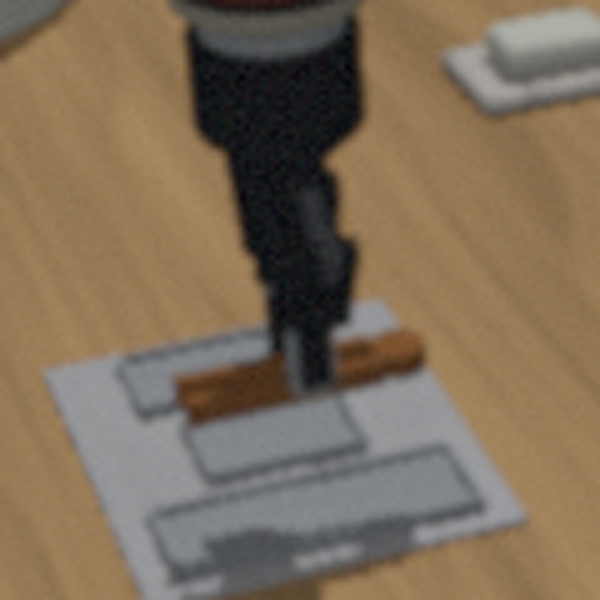

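The fork is held level above the tray. Lowering into the long dish.

drive_tool([
  {"slide": [0,-1,-30],"roll": 0},
  {"slide": [0,-1,-55],"roll": 0},
  {"slide": [0,-1,-64],"roll": 0},
  {"slide": [0,-1,-68],"roll": 0},
  {"slide": [0,-1,-70],"roll": 0},
  {"slide": [0,-1,-71],"roll": 0},
  {"slide": [0,-1,-71],"roll": 0},
])

```text
t: 11.85
tool_pos: [0.5027, 0.1851, -0.007]
tool_rot: [0.008, 1.0, 0.0, 0.001]
wrist_force: [-0.4, -0.4, -1.1]
grip_width: 0.0262
gripper_force: 49.7
```

drive_tool([
  {"slide": [0,0,-1],"roll": 0},
  {"slide": [0,0,-2],"roll": 0},
  {"slide": [0,0,-2],"roll": 0},
  {"slide": [0,0,-2],"roll": 0},
])

```text
t: 12.25
tool_pos: [0.5025, 0.1853, -0.0088]
tool_rot: [0.008, 1.0, 0.0, 0.0]
wrist_force: [-3.1, -0.8, 8.5]
grip_width: 0.0261
gripper_force: 50.7
```

drive_tool([
  {"slide": [0,0,0],"roll": 0},
  {"slide": [0,0,0],"roll": 0},
  {"slide": [0,0,0],"roll": 0},
  {"slide": [0,0,0],"roll": 0},
  {"slide": [0,0,30],"roll": 0},
  {"slide": [0,0,70],"roll": 0},
  {"slide": [0,0,100],"roll": 0},
  {"slide": [0,0,100],"roll": 0},
], fingers=0.1)

```text
t: 13.05
tool_pos: [0.5047, 0.1861, 0.0944]
tool_rot: [0.008, 1.0, 0.002, 0.003]
wrist_force: [0.0, 0.0, -0.1]
grip_width: 0.047
gripper_force: 0.0
```

Contact at the floor; released. Next is the barrette.

drive_tool([
  {"slide": [-38,-404,0],"roll": 0},
  {"slide": [-38,-404,0],"roll": 0},
  {"slide": [-38,-404,0],"roll": 0},
  {"slide": [-38,-404,0],"roll": 0},
  {"slide": [-38,-404,0],"roll": 0},
  {"slide": [-38,-404,0],"roll": 0},
  {"slide": [-38,-404,0],"roll": 0},
  {"slide": [-38,-404,0],"roll": 0},
  {"slide": [-38,-404,0],"roll": 0},
  {"slide": [-38,-404,0],"roll": 0},
  {"slide": [-38,-404,0],"roll": 0},
  {"slide": [-38,-404,0],"roll": 0},
])

```text
t: 14.25
tool_pos: [0.4644, -0.2172, 0.0898]
tool_rot: [0.006, 1.0, 0.0, -0.0]
wrist_force: [0.3, -0.0, 0.4]
grip_width: 0.0471
gripper_force: 0.0
```

```bash
python3 - <<'E'
from h import *
o=observe();print(o['tool_pos'],o['tool_rot'],o['joint_vel'].round(2))
a=snap('top','t6.png');b=snap('side','s6.png')
A=cv2.resize(a[210:305,130:240],(550,475),interpolation=2);B=cv2.resize(b[230:330,270:370],None,fx=2.5,fy=2.5,interpolation=2)
c=np.zeros((475,800,3),np.uint8);c[:,:550]=A;c[:250,550:]=B;cv2.imwrite('pics/c6.png',c[:,:,::-1])
E
```

```text
[ 0.46442783 -0.21720075  0.08984379] [ 6.31020109e-03  9.99980010e-01  3.18538197e-04 -2.42693752e-04] [-0. -0.  0. -0.  0.  0.  0.]
```

View pics/c6.png

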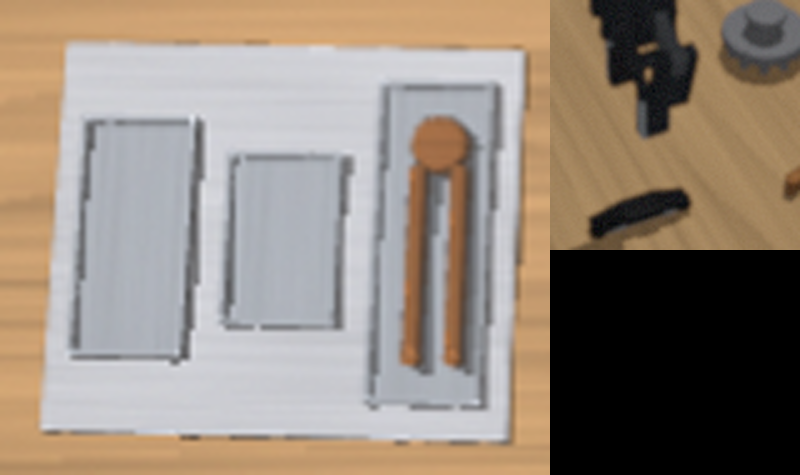

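The fork lies flat and centred in the long dish (crop 438,240), and the gripper hangs over the barrette. Going down on it.

drive_tool([
  {"slide": [0,-1,-45],"roll": 0},
  {"slide": [0,-1,-80],"roll": 0},
  {"slide": [0,-1,-98],"roll": 0},
  {"slide": [0,-1,-106],"roll": 0},
  {"slide": [0,-1,-106],"roll": 0},
  {"slide": [0,-1,-106],"roll": 0},
])

```text
t: 14.95
tool_pos: [0.4649, -0.22, -0.0149]
tool_rot: [0.007, 1.0, -0.0, 0.001]
wrist_force: [0.9, -0.5, 0.5]
grip_width: 0.0469
gripper_force: 0.0
```

drive_tool([
  {"slide": [0,0,0],"roll": 0},
  {"slide": [0,0,0],"roll": 0},
  {"slide": [0,0,0],"roll": 0},
  {"slide": [0,0,0],"roll": 0},
  {"slide": [0,0,0],"roll": 0},
], fingers=-1, newtons=40)

```text
t: 15.45
tool_pos: [0.465, -0.2202, -0.0146]
tool_rot: [0.008, 1.0, 0.0, 0.001]
wrist_force: [-1.4, 0.8, 6.4]
grip_width: 0.0205
gripper_force: 39.1
```

drive_tool([
  {"slide": [0,0,20],"roll": 0},
  {"slide": [0,0,55],"roll": 0},
  {"slide": [0,0,90],"roll": 0},
  {"slide": [41,400,90],"roll": 0},
  {"slide": [41,400,90],"roll": 0},
  {"slide": [41,400,90],"roll": 0},
  {"slide": [41,400,90],"roll": 0},
  {"slide": [41,400,90],"roll": 0},
  {"slide": [41,400,90],"roll": 0},
  {"slide": [41,400,90],"roll": 0},
  {"slide": [41,400,90],"roll": 0},
  {"slide": [41,400,90],"roll": 0},
])

```text
t: 16.65
tool_pos: [0.5048, 0.188, 0.0748]
tool_rot: [0.003, 1.0, 0.001, 0.001]
wrist_force: [0.2, 0.6, -0.4]
grip_width: 0.0208
gripper_force: 39.7
```

drive_tool([
  {"slide": [0,150,0],"roll": 0},
  {"slide": [0,150,0],"roll": 0},
  {"slide": [0,150,0],"roll": 0},
  {"slide": [0,150,0],"roll": 0},
  {"slide": [0,150,0],"roll": 0},
])

```text
t: 17.15
tool_pos: [0.5048, 0.3311, 0.0743]
tool_rot: [0.006, 1.0, -0.0, 0.0]
wrist_force: [0.2, -2.1, -0.8]
grip_width: 0.0204
gripper_force: 39.7
```

```bash
python3 - <<'E'
from h import *
o=observe();print(o['tool_pos'],o['tool_rot'],o['joint_vel'].round(2),o['grip_width'])
snap('side','s7.png');crop('s7.png','s7b.png',190,80,310,200,4)
E
```

```text
[0.50478369 0.3311446  0.07431978] [ 6.27189151e-03  9.99980316e-01 -1.12920488e-04  1.36819505e-04] [ 0.03 -0.02  0.04  0.03  0.01 -0.    0.01] 0.020407590181595124
```

View pics/s7b.png

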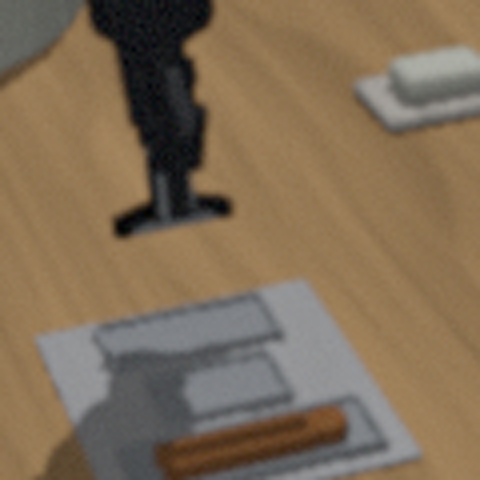

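The barrette is held level over the middle dish. Lowering it.

drive_tool([
  {"slide": [0,0,-40],"roll": 0},
  {"slide": [0,0,-65],"roll": 0},
  {"slide": [0,0,-76],"roll": 0},
  {"slide": [0,0,-80],"roll": 0},
  {"slide": [0,0,-82],"roll": 0},
  {"slide": [0,0,-82],"roll": 0},
  {"slide": [0,0,-82],"roll": 0},
])

```text
t: 17.9
tool_pos: [0.5058, 0.3304, -0.0066]
tool_rot: [0.008, 1.0, 0.001, 0.001]
wrist_force: [-0.3, 0.2, 0.6]
grip_width: 0.0208
gripper_force: 39.7
```

drive_tool([
  {"slide": [0,0,-1],"roll": 0},
  {"slide": [0,0,-2],"roll": 0},
  {"slide": [0,0,-2],"roll": 0},
  {"slide": [0,0,-2],"roll": 0},
])

```text
t: 18.3
tool_pos: [0.5058, 0.3305, -0.0076]
tool_rot: [0.008, 1.0, 0.001, 0.001]
wrist_force: [-5.1, -2.8, 16.4]
grip_width: 0.0209
gripper_force: 41.5
```

drive_tool([
  {"slide": [0,0,0],"roll": 0},
  {"slide": [0,0,0],"roll": 0},
  {"slide": [0,0,0],"roll": 0},
  {"slide": [0,0,0],"roll": 0},
  {"slide": [0,0,30],"roll": 0},
  {"slide": [0,0,70],"roll": 0},
  {"slide": [0,0,110],"roll": 0},
  {"slide": [0,0,110],"roll": 0},
], fingers=0.1)

```text
t: 19.1
tool_pos: [0.5081, 0.3318, 0.106]
tool_rot: [0.008, 1.0, 0.003, 0.003]
wrist_force: [-0.0, 1.0, -0.6]
grip_width: 0.0471
gripper_force: 0.0
```

drive_tool([
  {"slide": [-20,-550,0],"roll": 1},
  {"slide": [-20,-550,0],"roll": 1},
  {"slide": [-20,-550,0],"roll": 1},
  {"slide": [-20,-550,0],"roll": 1},
  {"slide": [-20,-550,0],"roll": 1},
  {"slide": [-20,-550,0],"roll": 1},
  {"slide": [-20,-550,0],"roll": 1},
  {"slide": [-20,-550,0],"roll": 1},
  {"slide": [-20,-550,0],"roll": 1},
  {"slide": [-20,-550,0],"roll": 1},
  {"slide": [-20,-550,0],"roll": 1},
  {"slide": [-20,-550,0],"roll": 1},
])

```text
t: 20.3
tool_pos: [0.4832, -0.2277, 0.1005]
tool_rot: [0.003, 1.0, -0.002, 0.0]
wrist_force: [0.4, 0.2, -0.4]
grip_width: 0.047
gripper_force: 0.0
```

drive_tool([
  {"slide": [-26,-119,0],"roll": 0},
  {"slide": [-26,-119,0],"roll": 0},
  {"slide": [-26,-119,0],"roll": 0},
  {"slide": [-26,-119,0],"roll": 0},
  {"slide": [-26,-119,0],"roll": 0},
])

```text
t: 20.8
tool_pos: [0.4589, -0.3387, 0.0997]
tool_rot: [-0.001, 1.0, 0.0, -0.0]
wrist_force: [0.4, 1.0, -0.3]
grip_width: 0.0471
gripper_force: 0.0
```

```bash
python3 - <<'E'
from h import *
o=observe();print(o['tool_pos'],o['tool_rot'],o['joint_vel'].round(2))
a=snap('top','t8.png');b=snap('side','s8.png')
A=cv2.resize(a[210:305,130:240],(440,380),interpolation=2);B=cv2.resize(b[290:410,290:380],None,fx=4,fy=4,interpolation=2)
c=np.zeros((480,800,3),np.uint8);c[:380,:440]=A;c[:,440:]=B;cv2.imwrite('pics/c8.png',c[:,:,::-1])
E
```

```text
[ 0.45892895 -0.33865884  0.09966492] [-7.42568045e-04  9.99999631e-01  2.11683793e-04 -3.75545307e-04] [-0.03 -0.01 -0.02  0.   -0.    0.   -0.  ]
```

View pics/c8.png

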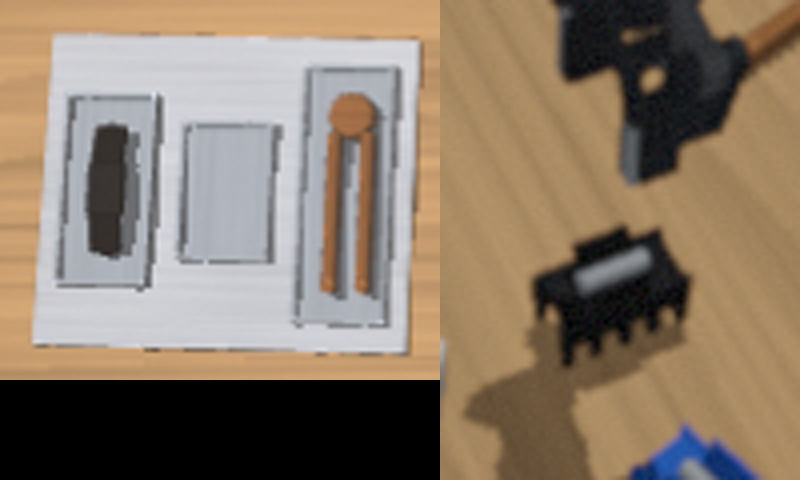

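The barrette is centred in the middle dish, and the gripper hangs over the black clip. Descending with the fingers a bit wider.

drive_tool([
  {"slide": [1,0,-30],"roll": 0},
  {"slide": [1,0,-60],"roll": 0},
  {"slide": [1,0,-85],"roll": 0},
  {"slide": [1,0,-105],"roll": 0},
  {"slide": [1,0,-112],"roll": 0},
  {"slide": [1,0,-112],"roll": 0},
  {"slide": [1,0,-112],"roll": 0},
], fingers=0.3)

```text
t: 21.6
tool_pos: [0.4609, -0.3388, -0.0109]
tool_rot: [-0.002, 1.0, -0.0, 0.001]
wrist_force: [0.2, -0.8, 0.5]
grip_width: 0.0554
gripper_force: 0.0
```

drive_tool([
  {"slide": [0,0,0],"roll": 0},
  {"slide": [0,0,0],"roll": 0},
  {"slide": [0,0,0],"roll": 0},
  {"slide": [0,0,0],"roll": 0},
  {"slide": [0,0,0],"roll": 0},
], fingers=-1)

```text
t: 22.1
tool_pos: [0.4609, -0.3393, -0.0106]
tool_rot: [-0.001, 1.0, -0.0, 0.001]
wrist_force: [-0.8, 1.2, 6.8]
grip_width: 0.0287
gripper_force: 39.8
```

drive_tool([
  {"slide": [0,0,20],"roll": 0},
  {"slide": [0,0,55],"roll": 0},
  {"slide": [0,0,90],"roll": 0},
  {"slide": [30,400,90],"roll": -1},
  {"slide": [30,400,90],"roll": -1},
  {"slide": [30,400,90],"roll": -1},
  {"slide": [30,400,90],"roll": -1},
  {"slide": [30,400,90],"roll": -1},
  {"slide": [30,400,90],"roll": -1},
  {"slide": [30,400,90],"roll": -1},
  {"slide": [30,400,90],"roll": -1},
  {"slide": [30,400,90],"roll": -1},
])

```text
t: 23.3
tool_pos: [0.4903, 0.0684, 0.0787]
tool_rot: [0.003, 1.0, 0.001, 0.0]
wrist_force: [-0.7, -1.4, -0.3]
grip_width: 0.0293
gripper_force: 39.8
```

drive_tool([
  {"slide": [14,197,0],"roll": 0},
  {"slide": [14,197,0],"roll": 0},
  {"slide": [14,197,0],"roll": 0},
  {"slide": [14,197,0],"roll": 0},
  {"slide": [14,197,0],"roll": 0},
  {"slide": [14,197,0],"roll": 0},
])

```text
t: 23.9
tool_pos: [0.504, 0.2587, 0.0782]
tool_rot: [0.006, 1.0, -0.0, 0.0]
wrist_force: [0.6, -1.2, -1.1]
grip_width: 0.029
gripper_force: 39.9
```

```bash
python3 - <<'E'
from h import *
o=observe();print(o['tool_pos'],o['tool_rot'],o['joint_vel'].round(2),o['grip_width'])
E
```

```text
[0.50398847 0.25871354 0.07819104] [ 6.43564743e-03  9.99979257e-01 -2.54847695e-04  5.72651803e-05] [ 0.03 -0.02  0.04  0.03  0.01 -0.    0.  ] 0.02899371671310065
```

drive_tool([
  {"slide": [0,0,-40],"roll": 0},
  {"slide": [0,0,-65],"roll": 0},
  {"slide": [0,0,-76],"roll": 0},
  {"slide": [0,0,-80],"roll": 0},
  {"slide": [0,0,-82],"roll": 0},
  {"slide": [0,0,-82],"roll": 0},
  {"slide": [0,0,-82],"roll": 0},
])

```text
t: 24.6
tool_pos: [0.5049, 0.2583, -0.0027]
tool_rot: [0.008, 1.0, 0.001, 0.001]
wrist_force: [0.5, -0.1, -0.7]
grip_width: 0.0291
gripper_force: 39.9
```

drive_tool([
  {"slide": [0,0,-1],"roll": 0},
  {"slide": [0,0,-1.5],"roll": 0},
  {"slide": [0,0,-1.5],"roll": 0},
  {"slide": [0,0,-1.5],"roll": 0},
])

```text
t: 25.0
tool_pos: [0.5048, 0.2584, -0.0037]
tool_rot: [0.008, 1.0, 0.001, 0.0]
wrist_force: [-5.1, -1.9, 13.1]
grip_width: 0.0294
gripper_force: 41.5
```

Seated on the floor. Release, rise, and pull away for a clear look.

drive_tool([
  {"slide": [0,0,0],"roll": 0},
  {"slide": [0,0,0],"roll": 0},
  {"slide": [0,0,0],"roll": 0},
  {"slide": [0,0,0],"roll": 0},
  {"slide": [0,0,25],"roll": 0},
  {"slide": [0,0,60],"roll": 0},
  {"slide": [0,0,100],"roll": 0},
  {"slide": [0,0,130],"roll": 0},
  {"slide": [0,0,130],"roll": 0},
], fingers=0.1)

```text
t: 25.9
tool_pos: [0.5065, 0.2592, 0.1292]
tool_rot: [0.008, 1.0, 0.002, 0.003]
wrist_force: [1.0, -0.2, 0.4]
grip_width: 0.047
gripper_force: 0.0
```

drive_tool([
  {"slide": [-20,-300,0],"roll": 0},
  {"slide": [-20,-300,0],"roll": 0},
  {"slide": [-20,-300,0],"roll": 0},
  {"slide": [-20,-300,0],"roll": 0},
  {"slide": [-20,-300,0],"roll": 0},
  {"slide": [-20,-300,0],"roll": 0},
  {"slide": [-20,-300,0],"roll": 0},
  {"slide": [-20,-300,0],"roll": 0},
])

```text
t: 26.7
tool_pos: [0.4837, -0.0429, 0.1243]
tool_rot: [0.009, 1.0, 0.0, -0.0]
wrist_force: [0.9, 1.6, 1.0]
grip_width: 0.0469
gripper_force: 0.0
```

```bash
python3 - <<'E'
from h import *
a=snap('top','t9.png');b=snap('side','s9.png')
A=cv2.resize(a[210:305,130:240],(440,380),interpolation=2);B=cv2.resize(b[140:220,190:310],(360,240),interpolation=2)
c=np.zeros((560,800,3),np.uint8);c[:380,:440]=A;c[:240,440:]=B;c[380:560,:320]=cv2.resize(a[80:310,:],(320,115)).repeat(1,0)[:0] if 0 else 0
c[260:530,440:800]=cv2.resize(a,(360,270));cv2.imwrite('pics/c9.png',c[:,:,::-1])
E
```

```text
(no output)
```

View pics/c9.png

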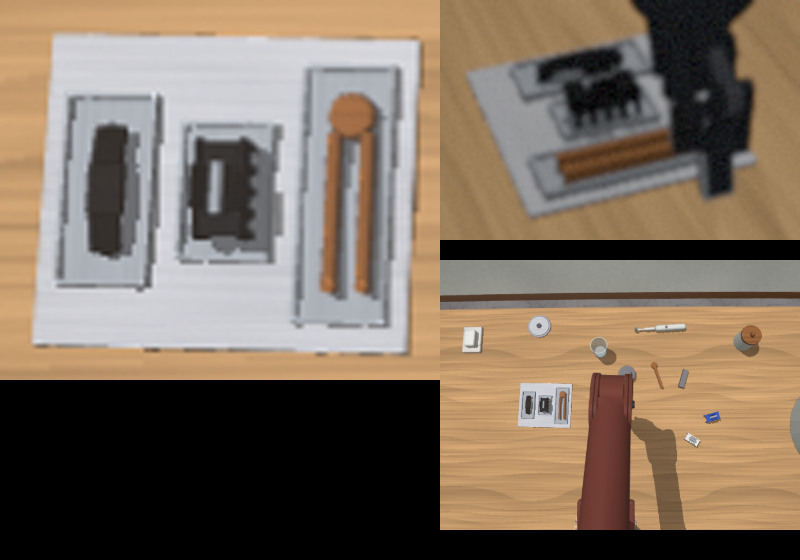

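All three pieces lie centred in their dishes, and the look-alikes and bystanders look unmoved. Handing in.

```bash
python3 -c "
from plant import *
print(finish_job())"
```

```text
the job is handed in; nothing more can be done
None
```

The hair fork, barrette and claw clip are in the longest, middle and shortest dishes, the last pictures show each lying flat and centred and nothing else moved (the arm hid part of the massager), and the job was handed in at about 27 s with no verdict returned.

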